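# Open the padlock for the pool-ball case

## Task

Turn the padlock's dial until its red line clicks into the notch facing the white mark, and pull the shackle out until it is fully open. Then lift the lock out of its wooden block and hold it up, lying flat with the dial on top and the shackle still open, a hand's breadth above the hasp on the ball case, with the lock's body centred over the hasp. Finish while holding it still there; leave the chalk, mug and brush where they are.

Things in the scene. Friction and masses are not known exactly. Their poses are not given: they have to be found in the camera images.
- padlock: Brass padlock lying on its back in the block's pocket (1.5 mm play each side), 0.3 to 0.5 kg. Body 50 (x) x 52 (y) x 26 mm (z). Origin: centre of its underside, 8 mm above the table at the start. Own x: level, from body to shackle; z: up, out of the dial face. To lift, grip its two y sides (52 mm apart); their top 18 mm stand above the pocket's walls
- dial_top (a point): Centre of the top of the padlock's round black dial, 44 mm above the padlock's underside. Dial 36 mm in diameter, 18 mm high, free all round, its underside 1 mm above the body; turns about the padlock's z. A red line on top runs from centre to rim; the white mark on the body, beside the dial towards the shackle, is the opening place
- dial (a joint): Dial angle in rad, counter-clockwise seen from above. 0 or 6.28 = red line at the white mark, the only place where the lock opens (within about 0.2); may be turned either way between -1 and 7.28. Twelve notches a turn, every 0.524 rad, one of them at 0: it clicks and settles into the nearest with about 0.04 N m. Starts at 0.8 to 5.5
- shackle_grip (a point): Point midway between the shackle's two straight legs, at the height of their axes (21 mm above the table), 54 mm from the padlock's origin along its x when closed; moves with the U-shaped steel shackle. Legs: 8 mm round, along x, 42 mm over their outsides, straight from the body's face (29 mm back) to 8 mm beyond this point. Under them is open table; the block ends 22 mm back
- shackle (a joint): How far the shackle is drawn out, in m: 0 closed, 0.018 fully open at its stop. It slides along the padlock's +x; when the dial is right it takes about 1.5 N and stays where it is left, otherwise it is blocked after about 1 mm
- block: Fixed dark wooden block, 37 mm to the rear (-x) and 31 mm to the front (shackle side) of its origin, 76 mm wide, with a pocket that holds the padlock: pocket floor 8 mm above the table, walls 8 mm higher (16 mm above the table). Origin: on its underside below the pocket's centre; same axes as the padlock at the start
- hasp (a point): Top of the steel hasp loop on the lid of the dark wooden ball case, 101 mm above the table; the loop rises 25 mm from the lid
- ball_case: Fixed dark wooden pool-ball case, 152 mm (x) x 202 mm (y) x 76 mm high, brass corners. Origin: centre of its underside. The hasp lies 35 mm from its centre towards its own -x
- chalk: Bystander: blue cube of cue chalk, 23 mm, 22 mm high; origin at the centre of its underside
- mug: Bystander: white mug, 76 mm wide without handle, 90 mm high; origin at the centre of its underside
- brush: Bystander: pool-table brush, wooden back, black bristle block, 50 mm (x) x 160 mm (y) x 43 mm high; origin at the centre of its underside
There are look-alikes about, which are no part of the job. Of the things like the block, leave any that is orange; of the rest the larger one is meant.

How it is judged:
By the outcome, as a careful person would: the job done as asked, in the order asked, and still so for the second after the job is handed in, while the arm keeps its last pose, push and grip.
It also fails if it takes over 72 s, if anything falls off the work surface, if the arm or the gripper's body presses on something with over 40 N, if the wrist force passes 120 N, or if a joint passes its speed limit or range.

## Robot

A 7-joint arm with a two-finger parallel gripper is mounted at the origin on the work surface. World frame = base frame: x ahead of the robot, y to its left, z up, the work surface at z = 0. Lengths are in mm, angles in rad, forces in N, time in s.
With the tool pointing down it reaches from about 400 to 875 mm from the base axis. Payload 4.4 kg.
Tool frame: the origin (TCP) lies midway between the tips of the shut fingers; the grasp point (between the pads) lies 19 mm behind it; z points along the fingers, y is the line along which they close (so a half turn about z gives the same grasp; the last joint's range is limited). The gripper opens to 85 mm and grips with 20 to 120 N. Pads are 22 mm wide; open, the fingers measure 114 mm over their backs; the gripper's body (76 mm by 85 mm) begins 54 mm behind the grasp point. The pads swing forward as they close: fully open they stand 13 mm farther back than shut.
Start: joints at [-1.221, 0.628, 0.038, 1.517, -0.027, 0.996, -0.02], TCP at [262.528, 594.64, 231.313] pointing down, gripper open.
Joint ranges: [-3.06, 3.06], [-0.37, 2.12], [-1.25, 1.32], [0.18, 2.47], [-1.1, 4.24], [0.23, 1.98], [-2.94, 2.94]. Speed limits (rad/s): [2.57, 2.57, 3.14, 3.14, 3.14, 3.14, 3.14].

## Interface

Orientations are given as [roll, pitch, yaw] about the fixed x, y, z axes, in that order (R = Rz(yaw) Ry(pitch) Rx(roll)).
In Python, from cell import monitor, cams, ctrl gives the robot as it stands.
- The arm moves only by the tool drive_tool, never from a script. Its argument "motion" is a list of rows, each an object with "fingers": the opening, from 0 (shut) to 1 (fully open); "linear": the shift along the tool's x, y, z in m, a list of three; "twist": the turn about the tool's z in rad. In form: [{"fingers": fingers, "linear": [x, y, z], "twist": twist}, ...]. A call has 1 to 5 rows; each row shifts and turns the commanded pose from where the row before left it, along the tool's axes as they then stand; what a row does not reach is not made up. A row lasts 1/12 s, in which the tool goes at most 41.7 mm and 7.16 degrees, less where a joint would pass 70% of its speed; a pose out of reach is approached as far as the arm can. A call with a gripper value outside its range is refused whole. The fingers move at their own pace and stop on an object; the grip force is fixed at half the most. Time passes only in rows, so rows that do not move let the fingers close. It gives the time, the measured TCP pose, the force, the opening and the grip force at its end, in the units of the state.
- monitor.read_state(): the state, without advancing time (a new reading comes with each control period).
- cams.get_image(name): name is "scene" or "top"; returns a dict with "color" (420x560x3 uint8, blue, green, red), "K" (3x3 intrinsics, pixels), "R" (3x3) and "t" (3): a world point X has camera coordinates R X + t. Camera axes: x right, y down, z forward; pixel columns grow to the right and rows downward; lengths in mm; the calibration is good to about 2 mm. A picture is of the moment at which its call begins. There is no depth.
- ctrl.finish_job(): hands the job in; it is judged then, once.
The state is a dict: "clock": time; "qpos": joint angles; "qd": joint speeds; "tau": joint torques, N m; "eef_pos": TCP position; "tool_rot": TCP orientation; "force": force on the tool from outside, world axes, zero at the start; "torque": the same for the moment, N m; "width": finger opening in mm; "gripper_force": force on a finger pad.
Only numpy, scipy, OpenCV 4.12 (cv2) and the standard library are available. Lean on these libraries where they do the work, as an engineer would, in place of code of your own. Each camera call takes 0.05 s, during which the arm holds its last target. There are 200 camera calls.

## Working session

There is one attempt and no reset: what is moved stays moved. The work goes in short steps, Python scripts to look and compute and a tool call to move; the robot and the scene stay as the last step left them, time stands still between calls to the robot, and variables do not carry over. Pictures are saved under pics/ and viewed, at most 10 in all, crops included, and the job is handed in when it is done.

Besides the shell and the picture viewer there is one more tool, called after "Request:" as a command line: name --argument value ..., lists and objects as JSON in quotes. drive_tool: Moves the arm, as the interface text tells. Its arguments: {"type":"object","properties":{"motion":{"type":"array"}},"required":["motion"]}

```bash
ls; mkdir -p pics; cat > h.py <<'E'
import numpy as np, cv2
from cell import monitor, cams, ctrl
def get(n):
    d=cams.get_image(n); return d
def P(d): return np.array(d["K"],float),np.array(d["R"],float),np.array(d["t"],float).ravel()
def ray(d,u,v):
    K,R,t=P(d); return -R.T@t, R.T@np.linalg.solve(K,[u,v,1.])
def onz(d,u,v,z):
    c,r=ray(d,u,v); return c+r*(z-c[2])/r[2]
def proj(d,X):
    K,R,t=P(d); p=K@(R@np.array(X,float)+t); return p[:2]/p[2]
def tri(d1,a,d2,b):
    c1,r1=ray(d1,*a); c2,r2=ray(d2,*b)
    s=np.linalg.lstsq(np.c_[r1,-r2],c2-c1,rcond=None)[0]
    p,q=c1+s[0]*r1,c2+s[1]*r2
    return (p+q)/2, np.linalg.norm(p-q)
E
python3 - <<'E'
from h import *
for n in("scene","top"):
    d=get(n); cv2.imwrite(f"pics/{n}0.png",d["color"]); K,R,t=P(d); print(n,K.round(1).tolist(),(-R.T@t).round(0),R.round(2).tolist())
import pickle
pickle.dump({n:get(n) for n in("scene","top")},open("im0.pkl","wb"))
s=monitor.read_state();print({k:np.round(v,3) for k,v in s.items()})
E
```

```text
pics
scene [[449.3, 0.0, 276.2], [0.0, 449.3, 212.3], [0.0, 0.0, 1.0]] [1081.  324.  527.] [[-0.51, 0.86, -0.0], [0.48, 0.28, -0.83], [-0.71, -0.43, -0.56]]
top [[410.2, 0.0, 279.3], [0.0, 410.2, 208.9], [0.0, 0.0, 1.0]] [459.   7. 748.] [[0.01, -1.0, 0.05], [-0.99, -0.02, -0.13], [0.13, -0.05, -0.99]]
{'clock': np.float64(0.2), 'qpos': array([-1.221,  0.629,  0.038,  1.518, -0.027,  0.996, -0.02 ]), 'qd': array([ 0.   , -0.003, -0.   , -0.005, -0.   , -0.001,  0.001]), 'tau': array([-1.0000e-03, -5.6324e+01,  1.2250e+00, -1.9345e+01,  1.1000e-02,
        8.0000e-03,  0.0000e+00]), 'eef_pos': array([262.359, 594.295, 230.728]), 'tool_rot': array([-3.14 , -0.   ,  2.726]), 'force': array([ 0.686, -0.587,  0.4  ]), 'torque': array([ 0.018,  0.02 , -0.044]), 'gripper_force': np.float64(0.0), 'width': np.float64(85.513)}
```

View pics/scene0.png

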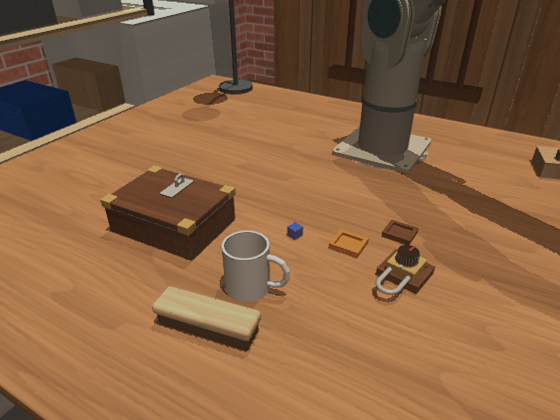

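View pics/top0.png

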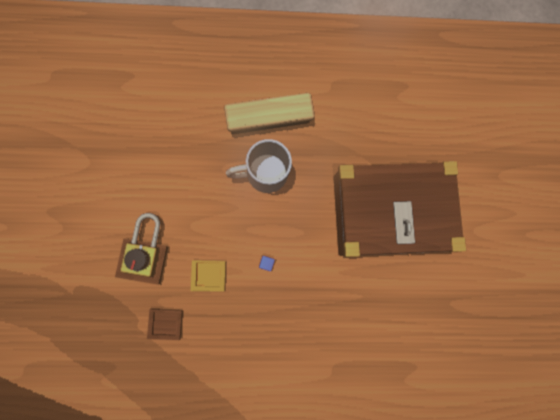

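The scene view shows the lock (408,262) in the larger dark block, an orange decoy (349,243), a small dark decoy (400,231) and the case hasp (180,182). In the top view the same things are at (139,260), (208,276), (165,324) and (405,226). The things that could be taken for the block are those three. I choose the dark block holding the lock, since it is larger than the empty dark one and not orange. Next is a close crop to check that.

```bash
python3 - <<'E'
from h import *
import pickle
D=pickle.load(open("im0.pkl","rb"))
a=D["top"]["color"][205:290,105:180]; b=D["scene"]["color"][235:305,365:445]; c=D["top"]["color"][195:250,385:430]; e=D["scene"]["color"][165:205,150:205]
def r(i,w,h): return cv2.resize(i,(w,h),interpolation=cv2.INTER_CUBIC)
cv2.imwrite("pics/crop0.png",np.vstack([np.hstack([r(a,300,340),r(b,388,340)]),np.hstack([r(c,205,250),r(e,344,250),np.zeros((250,139,3),np.uint8)])]))
def show(n,m):
    k,l,st,ce=cv2.connectedComponentsWithStats(m.astype(np.uint8))
    for i in range(1,k):
        if st[i,4]>8: print(n,st[i].tolist(),ce[i].round(1))
for n,(x0,y0,x1,y1) in {"top":(105,205,180,290),"scene":(365,235,445,305)}.items():
    im=D[n]["color"]; M=np.zeros(im.shape[:2],bool); M[y0:y1,x0:x1]=1
    B,G,R=[im[...,i].astype(int) for i in range(3)]
    hsv=cv2.cvtColor(im,cv2.COLOR_BGR2HSV)
    show(n+" brass",M&(hsv[...,0]>20)&(hsv[...,0]<33)&(hsv[...,1]>110)&(hsv[...,2]>90))
    show(n+" black",M&(im.max(2)<55)&(im.max(2).astype(int)-im.min(2)<25))
    show(n+" red",M&(R>120)&(G<70)&(B<70))
    show(n+" steel",M&(hsv[...,1]<70)&(hsv[...,2]>85))
E
```

```text
top brass [125, 244, 14, 11, 76] [130.2 247.5]
top brass [121, 247, 34, 29, 285] [141.7 263.4]
top steel [131, 213, 29, 34, 294] [146.6 227.7]
top steel [139, 245, 3, 5, 13] [140.2 247.2]
scene black [398, 246, 21, 10, 70] [409.8 250.4]
scene red [409, 246, 6, 5, 14] [411.3 248.1]
scene steel [399, 264, 4, 3, 9] [400.7 265.2]
scene steel [376, 267, 35, 27, 294] [390.5 282.4]
```

View pics/crop0.png

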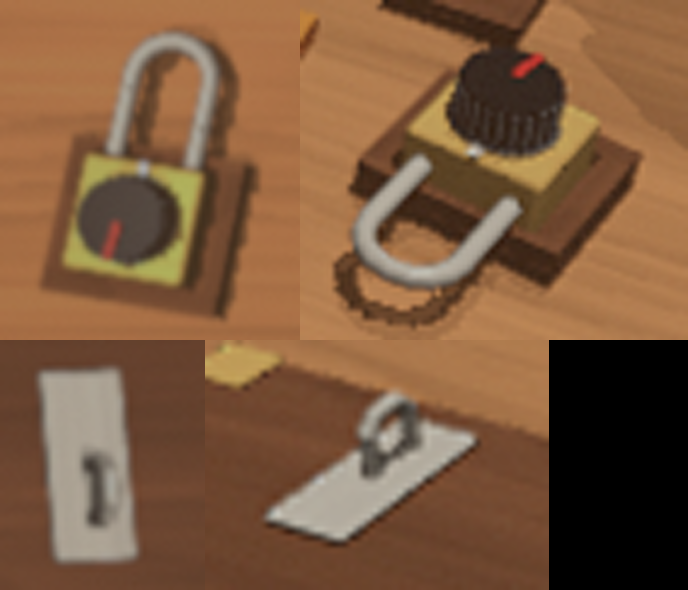

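The crop confirms that this block holds the brass lock. The dial's red line points away from the white mark (top view about (132,269) against (140,247)), and the block is clearly larger than the empty one. Now I'll triangulate.

```bash
python3 - <<'E'
from h import *
import pickle
D=pickle.load(open("im0.pkl","rb")); T,S=D["top"],D["scene"]
tc=lambda x,y:(105+x/4-.4,205+y/4-.4); sc=lambda x,y:(365+(x-300)/4.85-.4,235+y/4.857-.4)
th=lambda x,y:(385+x/4.556-.4,195+(y-340)/4.545-.4); sh=lambda x,y:(150+(x-205)/6.255-.4,165+(y-340)/6.25-.4)
for n,a,b in [("dial",tc(128,219),sc(509,80)),("redtip",tc(107,257),sc(542,58)),("mark",tc(144,166),sc(474,150)),
 ("cornL(+y,+x)",tc(206,168),sc(540,190)),("corn2",tc(84,153),sc(0,0)),("shackle tip",tc(175,40),sc(390,268)),
 ("hasp",th(110,490),sh(390,400)),("plate bl",th(40,372),sh(268,518)),("plate",th(120,370),sh(340,541)),("plate",th(136,556),sh(477,437))]:
    p,e=tri(T,a,S,b); print(n,p.round(1),round(e,1))
for x,y in[(84,153),(206,168),(194,288),(62,268)]: print("body34",onz(T,*tc(x,y),34).round(1))
for x,y in[(407,127),(600,122),(540,190)]: print("sbody34",onz(S,*sc(x,y),34).round(1))
for x,y in[(115,150),(125,75),(193,165),(212,85),(175,38)]: print("leg21",onz(T,*tc(x,y),21).round(1))
print("dial44+8",onz(T,*tc(128,219),52).round(1),onz(S,*sc(509,80),52).round(1),onz(T,*tc(107,257),52).round(1),onz(S,*sc(542,58),52).round(1))
print("wood16", [onz(T,*tc(x,y),16)[:2].round(1).tolist() for x,y in [(80,133),(250,163),(218,313),(42,287)]])
cs=[(347,172),(451,168),(459,244),(352,249)]
print("case76",[onz(T,*c,76)[:2].round(0).tolist() for c in [(340,165),(457,162),(465,251),(346,256)]])
E
```

```text
dial [462.1 207.5  49.4] 1.1
redtip [446.5 214.4  51.2] 0.6
mark [485.  205.8  33.9] 0.5
cornL(+y,+x) [478.3 207.1  10.2] 44.2
corn2 [532.7 133.3 125.4] 163.1
shackle tip [541.  198.4  21.2] 2.1
hasp [ 519.1 -236.7   99. ] 0.0
plate bl [ 570.4 -228.    82.2] 22.5
plate [ 560.1 -240.8   72. ] 23.9
plate [ 491.1 -243.8   73.7] 24.3
body34 [490.  231.5  34. ]
body34 [484.4 179.9  34. ]
body34 [433.8 182.2  34. ]
body34 [441.4 237.6  34. ]
sbody34 [485.3 181.7  34. ]
sbody34 [448.4 238.7  34. ]
sbody34 [493.9 231.1  34. ]
leg21 [492.1 222.4  21. ]
leg21 [524.8 220.1  21. ]
leg21 [486.1 188.7  21. ]
leg21 [521.2 182.4  21. ]
leg21 [541.6 199.5  21. ]
dial44+8 [462.2 206.3  52. ] [465.1 208.6  52. ] [446.6 213.9  52. ] [447.3 214.8  52. ]
wood16 [[499.5, 239.4], [487.6, 165.3], [422.6, 175.8], [432.8, 251.4]]
case76 [[625.0, -130.0], [636.0, -333.0], [484.0, -340.0], [472.0, -139.0]]
```

```bash
cat > yaw.py <<'E'
from h import *
def shyaw(d,box,z=21):
    x0,y0,x1,y1=box; im=d["color"]; hsv=cv2.cvtColor(im,cv2.COLOR_BGR2HSV)
    m=np.zeros(im.shape[:2],np.uint8); m[y0:y1,x0:x1]=1
    m&=((hsv[...,1]<70)&(hsv[...,2]>85)).astype(np.uint8)
    k,l,st,ce=cv2.connectedComponentsWithStats(m); i=1+np.argmax(st[1:,4])
    v,u=np.nonzero(l==i); X=np.array([onz(d,a,b,z)[:2] for a,b in zip(u,v)],np.float32)
    r=cv2.minAreaRect(X); e=cv2.boxPoints(r)
    s=sorted([(np.linalg.norm(e[(i+1)%4]-e[i]),*(e[(i+1)%4]-e[i])) for i in range(4)])
    L=s[-1]; a=np.arctan2(L[2],L[1]); a=(a+np.pi/2)%np.pi-np.pi/2
    w=np.cov(X.T); ev=np.linalg.eigh(w)[1][:,1]
    return a, np.arctan(ev[1]/ev[0]), np.array(r[0]), r[1], X.mean(0), X[:,0].max()
if __name__=="__main__":
    import pickle
    D=pickle.load(open("im0.pkl","rb"))
    for n,b in {"top":(105,205,180,246),"scene":(365,266,445,305)}.items(): print(n,*[np.round(q,3) for q in shyaw(D[n],b)])
    im=D["top"]["color"]; hsv=cv2.cvtColor(im,cv2.COLOR_BGR2HSV)
    for n,b in {"top":(115,240,165,285),"scene":(375,240,440,290)}.items():
        im=D[n]["color"]; x0,y0,x1,y1=b; m=np.zeros(im.shape[:2],np.uint8); hsv=cv2.cvtColor(im,cv2.COLOR_BGR2HSV)
        m[y0:y1,x0:x1]=((hsv[...,1]<110)&(hsv[...,2]<95))[y0:y1,x0:x1]
        c=max(cv2.findContours(m,0,1)[0],key=cv2.contourArea); print(n,"dark",cv2.contourArea(c),cv2.fitEllipse(c))
E
python3 yaw.py
```

```text
top -0.157 -0.315 [515.449 201.73 ] [41.569 56.499] [518.1   201.314] 543.531
scene -0.166 -0.045 [515.286 201.467] [42.405 60.369] [518.473 201.664] 545.614
top dark 303.5 ((136.5569305419922, 258.9160461425781), (19.99059295654297, 21.838964462280273), 98.70978546142578)
scene dark 330.5 ((407.3374328613281, 256.2012023925781), (20.138628005981445, 22.23277473449707), 108.72645568847656)
```

Request:
drive_tool --motion '[{"fingers": 1, "linear": [-0.02265, -0.01815, 0.006], "twist": 0}, {"fingers": 1, "linear": [-0.02265, -0.01815, 0.006], "twist": 0}, {"fingers": 1, "linear": [-0.02265, -0.01815, 0.006], "twist": 0}, {"fingers": 1, "linear": [-0.02265, -0.01815, 0.006], "twist": 0}, {"fingers": 1, "linear": [-0.02265, -0.01815, 0.006], "twist": 0}]'

```text
clock: 0.62
eef_pos: [329.8, 464.5, 200.9]
tool_rot: [-3.141, 0.0, 2.726]
force: [-0.8, 0.3, 0.6]
width: 85.7
gripper_force: 0.0
```

Request:
drive_tool --motion '[{"fingers": 1, "linear": [-0.02265, -0.01815, 0.006], "twist": 0}, {"fingers": 1, "linear": [-0.02265, -0.01815, 0.006], "twist": 0}, {"fingers": 1, "linear": [-0.02265, -0.01815, 0.006], "twist": 0}, {"fingers": 1, "linear": [-0.02265, -0.01815, 0.006], "twist": 0}, {"fingers": 1, "linear": [-0.02265, -0.01815, 0.006], "twist": 0}]'

```text
clock: 1.03
eef_pos: [396.9, 335.9, 171.1]
tool_rot: [3.141, 0.0, 2.726]
force: [1.0, -0.0, 0.5]
width: 85.1
gripper_force: 0.0
```

Request:
drive_tool --motion '[{"fingers": 1, "linear": [-0.02265, -0.01815, 0.006], "twist": 0}, {"fingers": 1, "linear": [-0.02265, -0.01815, 0.006], "twist": 0}, {"fingers": 1, "linear": [-0.02265, -0.01815, 0.006], "twist": 0}, {"fingers": 1, "linear": [-0.02265, -0.01815, 0.006], "twist": 0}, {"fingers": 1, "linear": [-0.02265, -0.01815, 0.006], "twist": 0}]'

```text
clock: 1.45
eef_pos: [463.8, 207.1, 141.0]
tool_rot: [3.142, 0.0, 2.726]
force: [-0.3, 0.4, 0.7]
width: 85.4
gripper_force: 0.0
```

Request:
drive_tool --motion '[{"fingers": 1, "linear": [0, 0, 0], "twist": 0}, {"fingers": 1, "linear": [0, 0, 0], "twist": 0}, {"fingers": 1, "linear": [0, 0, 0], "twist": 0}]'

```text
clock: 1.7
eef_pos: [463.2, 208.8, 141.3]
tool_rot: [3.141, -0.0, 2.726]
force: [-0.5, 0.7, 0.1]
width: 85.3
gripper_force: 0.0
```

Request:
drive_tool --motion '[{"fingers": 1, "linear": [0, 0, 0.025], "twist": 0}, {"fingers": 1, "linear": [0, 0, 0.025], "twist": 0}, {"fingers": 1, "linear": [0, 0, 0.025], "twist": 0}, {"fingers": 1, "linear": [0, 0, 0.015], "twist": 0}, {"fingers": 1, "linear": [0, 0, 0.014], "twist": 0}]'

```text
clock: 2.12
eef_pos: [462.2, 210.2, 36.2]
tool_rot: [3.142, -0.001, 2.729]
force: [-0.7, -0.5, 0.2]
width: 85.3
gripper_force: 0.0
```

Request:
drive_tool --motion '[{"fingers": 0.48, "linear": [0, 0, 0], "twist": 0}, {"fingers": 0.48, "linear": [0, 0, 0], "twist": 0}, {"fingers": 0.48, "linear": [0, 0, 0], "twist": 0}, {"fingers": 0.48, "linear": [0, 0, 0], "twist": 0}, {"fingers": 0.48, "linear": [0, 0, 0], "twist": 0}]'

```text
clock: 2.53
eef_pos: [464.0, 209.0, 38.3]
tool_rot: [3.14, 0.001, 2.726]
force: [0.0, 1.0, -0.7]
width: 40.9
gripper_force: 0.0
```

```bash
python3 - <<'E'
from h import *
d=get("scene"); t=get("top")
r=lambda i:cv2.resize(i,(400,400),interpolation=cv2.INTER_CUBIC)
cv2.imwrite("pics/c1.png",np.hstack([r(d["color"][195:295,355:455]),r(t["color"][205:305,90:190])]))
E
```

```text
(no output)
```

View pics/c1.png

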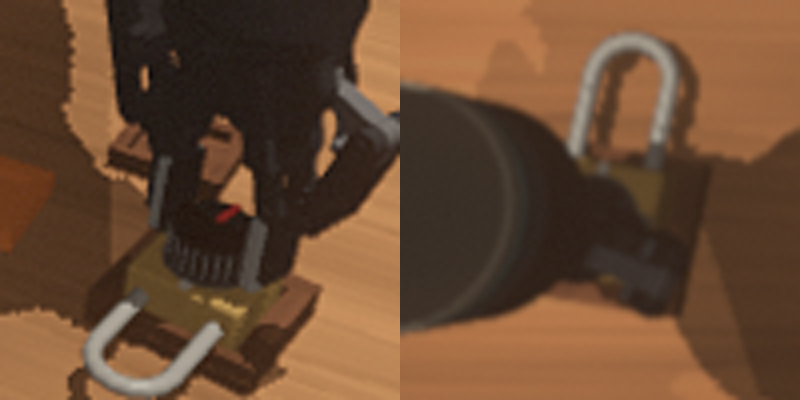

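The scene view (left) shows both pads straddling the dial (about (205,250) in the crop) with a small gap, tips just above the brass. Closing now.

Request:
drive_tool --motion '[{"fingers": 0.35, "linear": [0, 0, 0], "twist": 0}, {"fingers": 0.35, "linear": [0, 0, 0], "twist": 0}, {"fingers": 0.35, "linear": [0, 0, 0], "twist": 0}, {"fingers": 0.35, "linear": [0, 0, 0], "twist": 0}]'

```text
clock: 2.97
eef_pos: [463.3, 207.8, 38.3]
tool_rot: [-3.141, 0.0, 2.725]
force: [-1.2, -1.5, 10.2]
width: 33.6
gripper_force: 58.8
```

Request:
drive_tool --motion '[{"fingers": 0.35, "linear": [0, 0, -0.001], "twist": 0.1}, {"fingers": 0.35, "linear": [0, 0, 0], "twist": 0.1}, {"fingers": 0.35, "linear": [0, 0, 0], "twist": 0.1}, {"fingers": 0.35, "linear": [0, 0, 0], "twist": 0.1}, {"fingers": 0.35, "linear": [0, 0, 0], "twist": 0.1}]'

```text
clock: 3.38
eef_pos: [462.4, 207.3, 38.4]
tool_rot: [-3.139, -0.0, 2.22]
force: [-0.7, -2.0, 1.5]
width: 33.6
gripper_force: 60.7
```

```bash
python3 - <<'E'
from h import *
s=monitor.read_state();print({k:np.round(s[k],3).tolist() for k in ("qpos","tool_rot","force","torque")})
E
```

```text
{'qpos': [-0.548, 0.747, 0.107, 2.058, -0.213, 0.35, 0.381], 'tool_rot': [-3.139, -0.0, 2.22], 'force': [-0.694, -2.044, 1.461], 'torque': [-0.558, 0.368, 0.182]}
```

Request:
drive_tool --motion '[{"fingers": 0.35, "linear": [0, 0, 0], "twist": 0.12}, {"fingers": 0.35, "linear": [0, 0, 0], "twist": 0.12}, {"fingers": 0.35, "linear": [0, 0, 0], "twist": 0.12}, {"fingers": 0.35, "linear": [0, 0, 0], "twist": 0.12}, {"fingers": 0.35, "linear": [0, 0, 0], "twist": 0.12}]'

```text
clock: 3.8
eef_pos: [461.9, 206.9, 38.4]
tool_rot: [-3.139, 0.001, 1.62]
force: [-2.5, -1.6, 1.6]
width: 34.0
gripper_force: 60.7
```

Request:
drive_tool --motion '[{"fingers": 0.35, "linear": [0, 0, 0], "twist": 0.12}, {"fingers": 0.35, "linear": [0, 0, 0], "twist": 0.12}, {"fingers": 0.35, "linear": [0, 0, 0], "twist": 0.12}, {"fingers": 0.35, "linear": [0, 0, 0], "twist": 0.12}, {"fingers": 0.35, "linear": [0, 0, 0], "twist": 0.12}]'

```text
clock: 4.22
eef_pos: [461.5, 207.1, 38.4]
tool_rot: [-3.139, 0.003, 1.02]
force: [-2.8, -4.2, 3.5]
width: 33.4
gripper_force: 60.9
```

Request:
drive_tool --motion '[{"fingers": 0.35, "linear": [0, 0, 0], "twist": 0.12}, {"fingers": 0.35, "linear": [0, 0, 0], "twist": 0.12}, {"fingers": 0.35, "linear": [0, 0, 0], "twist": 0.12}, {"fingers": 0.35, "linear": [0, 0, 0], "twist": 0.12}, {"fingers": 0.35, "linear": [0, 0, 0], "twist": 0.12}]'

```text
clock: 4.63
eef_pos: [461.2, 207.5, 38.4]
tool_rot: [-3.14, 0.004, 0.42]
force: [-4.7, -2.6, 3.9]
width: 33.5
gripper_force: 61.0
```

Request:
drive_tool --motion '[{"fingers": 0.35, "linear": [0, 0, 0], "twist": 0.12}, {"fingers": 0.35, "linear": [0, 0, 0], "twist": 0.12}, {"fingers": 0.35, "linear": [0, 0, 0], "twist": 0.12}, {"fingers": 0.35, "linear": [0, 0, 0], "twist": 0.12}, {"fingers": 0.35, "linear": [0, 0, 0], "twist": 0.0}]'

```text
clock: 5.05
eef_pos: [461.2, 207.9, 38.3]
tool_rot: [3.141, 0.004, -0.059]
force: [-4.4, -2.3, 6.5]
width: 33.4
gripper_force: 61.3
```

```bash
python3 - <<'E'
from h import *
s=monitor.read_state();print({k:np.round(s[k],3).tolist() for k in ("qpos","tool_rot","force","torque")})
d=get("scene"); t=get("top")
r=lambda i:cv2.resize(i,(400,400),interpolation=cv2.INTER_CUBIC)
cv2.imwrite("pics/c2.png",np.hstack([r(d["color"][215:295,365:445]),r(t["color"][205:305,90:190])]))
E
```

```text
{'qpos': [-0.891, 0.858, 0.654, 2.068, -1.008, 0.577, -1.128], 'tool_rot': [3.141, 0.004, -0.059], 'force': [-4.374, -2.278, 6.54], 'torque': [-0.392, 0.95, -0.003]}
```

View pics/c2.png

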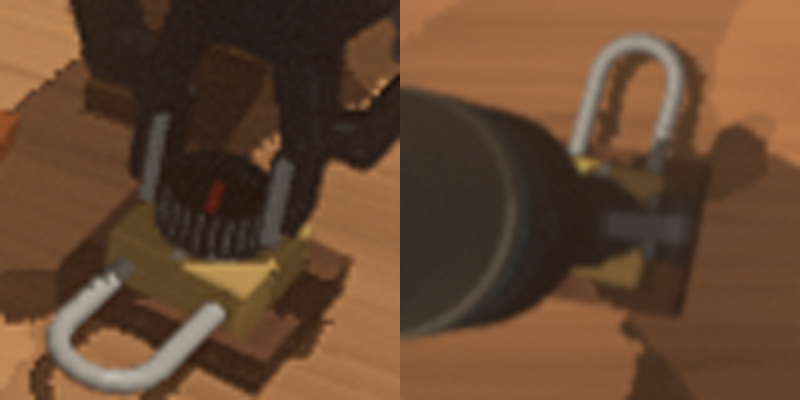

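Left crop: the red line runs from about (219,183) to its tip at (210,213), with the white mark at (180,255). The line is nearly at the mark but not quite. Computing the remaining angle.

```bash
python3 - <<'E'
from h import *
s=get("scene"); im=s["color"].astype(int); B,G,R=im[...,0],im[...,1],im[...,2]
m=(R>70)&(R>2.2*G)&(R>2.2*B); m[:240]=0; m[265:]=0; m[:,:395]=0; m[:,425:]=0
v,u=np.nonzero(m); X=np.array([onz(s,a,b,52)[:2] for a,b in zip(u,v)]); print(len(u),X.mean(0)); 
l=cv2.fitLine(X.astype(np.float32),2,0,.01,.01).ravel(); print(l, X[:,0].min(),X[:,0].max(), "ang",np.arctan(l[1]/l[0]))
print("mark",onz(s,365+180/5-.4,215+255/5-.4,34))
E
```

```text
10 [472.8290161  210.72054882]
[9.9833709e-01 5.7645790e-02 4.7282901e+02 2.1072055e+02] 466.4184082439393 479.19935499442784 ang 0.057677764
mark [485.4753475  205.86653163  34.        ]
```

Request:
drive_tool --motion '[{"fingers": 0.35, "linear": [0, 0, 0], "twist": 0.12}, {"fingers": 0.35, "linear": [0, 0, 0], "twist": 0.12}, {"fingers": 0.35, "linear": [0, 0, 0], "twist": 0.12}, {"fingers": 0.35, "linear": [0, 0, 0], "twist": 0.0}]'

```text
clock: 5.53
eef_pos: [461.3, 208.2, 38.4]
tool_rot: [3.14, 0.003, -0.418]
force: [-4.4, -2.2, 5.0]
width: 33.8
gripper_force: 61.1
```

Request:
drive_tool --motion '[{"fingers": 1, "linear": [0, 0, 0], "twist": 0.0}, {"fingers": 1, "linear": [0, 0, 0], "twist": 0.0}, {"fingers": 1, "linear": [0, 0, 0], "twist": 0.0}, {"fingers": 1, "linear": [0, 0, 0], "twist": 0.0}, {"fingers": 1, "linear": [0, 0, 0], "twist": 0.0}]'

```text
clock: 5.95
eef_pos: [463.7, 208.5, 38.4]
tool_rot: [-3.141, -0.0, -0.414]
force: [0.5, -0.8, 0.3]
width: 85.3
gripper_force: 0.0
```

Request:
drive_tool --motion '[{"fingers": 1, "linear": [0, 0, -0.02], "twist": 0.0}, {"fingers": 1, "linear": [0, 0, -0.025], "twist": 0.0}, {"fingers": 1, "linear": [0, 0, -0.025], "twist": 0.0}, {"fingers": 1, "linear": [0, 0, -0.01], "twist": 0.0}, {"fingers": 1, "linear": [0, 0, 0], "twist": 0.0}]'

```text
clock: 6.37
eef_pos: [464.9, 208.8, 120.2]
tool_rot: [-3.138, -0.003, -0.414]
force: [-0.1, 0.5, 0.2]
width: 85.3
gripper_force: 0.0
```

```bash
cat > red.py <<'E'
from h import *
s=get("scene"); im=s["color"].astype(int); B,G,R=im[...,0],im[...,1],im[...,2]
m=(R>70)&(R>2.2*G)&(R>2.2*B); m[:240]=0; m[265:]=0; m[:,:390]=0; m[:,425:]=0
v,u=np.nonzero(m); X=np.array([onz(s,a,b,52)[:2] for a,b in zip(u,v)]); print(len(u),X.mean(0)-[464.8,208.6])
l=cv2.fitLine(X.astype(np.float32),2,0,.01,.01).ravel(); print("line ang",np.arctan(l[1]/l[0]))
t=get("top")
r=lambda i:cv2.resize(i,(400,400),interpolation=cv2.INTER_CUBIC)
cv2.imwrite("pics/c3.png",np.hstack([r(s["color"][235:295,375:435]),r(t["color"][205:305,90:190])]))
q=monitor.read_state();print({k:np.round(q[k],3).tolist() for k in ("qpos","tool_rot","eef_pos")})
E
python3 red.py
```

```text
15 [ 7.86321935 -1.0278902 ]
line ang -0.1560036
{'qpos': [-1.01, 0.772, 0.859, 2.031, -0.877, 0.758, -1.584], 'tool_rot': [-3.141, 0.001, -0.414], 'eef_pos': [463.034, 208.757, 117.857]}
```

View pics/c3.png

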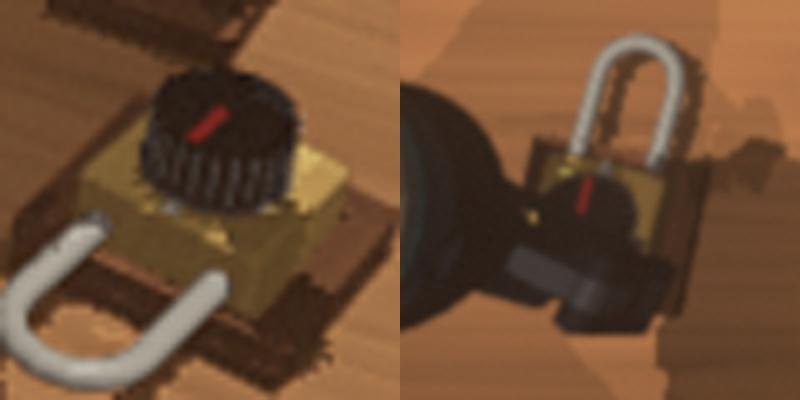

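The line is at -0.156 rad against the lock's yaw of about -0.16, so the dial is at the mark. In the crop the red line points at the white dot at (172,207). Next is the shackle.

Request:
drive_tool --motion '[{"fingers": 1, "linear": [0, 0, 0], "twist": -0.12}, {"fingers": 1, "linear": [0, 0, 0], "twist": -0.12}, {"fingers": 1, "linear": [0, 0, 0], "twist": -0.014}, {"fingers": 1, "linear": [0.025, 0, 0], "twist": 0}, {"fingers": 1, "linear": [0.025, 0, 0], "twist": 0}]'

```text
clock: 6.88
eef_pos: [511.3, 201.0, 117.0]
tool_rot: [3.142, 0.004, -0.162]
force: [0.6, 0.0, 0.2]
width: 85.0
gripper_force: 0.0
```

Request:
drive_tool --motion '[{"fingers": 1, "linear": [0, 0, 0], "twist": 0}, {"fingers": 1, "linear": [0, 0, 0.025], "twist": 0}, {"fingers": 1, "linear": [0, 0, 0.025], "twist": 0}, {"fingers": 1, "linear": [0, 0, 0.02], "twist": 0}, {"fingers": 1, "linear": [0, 0, 0.015], "twist": 0}]'

```text
clock: 7.3
eef_pos: [510.7, 200.1, 30.5]
tool_rot: [3.14, 0.004, -0.163]
force: [0.6, 0.7, 0.3]
width: 85.5
gripper_force: 0.0
```

Request:
drive_tool --motion '[{"fingers": 1, "linear": [0, 0, 0.01], "twist": 0}, {"fingers": 1, "linear": [0, 0, 0.01], "twist": 0}, {"fingers": 1, "linear": [0, 0, 0.005], "twist": 0}, {"fingers": 1, "linear": [0, 0, 0], "twist": 0}, {"fingers": 1, "linear": [0, 0, 0], "twist": 0}]'

```text
clock: 7.72
eef_pos: [512.9, 200.3, 8.5]
tool_rot: [-3.141, -0.0, -0.161]
force: [-0.4, -0.4, 0.2]
width: 85.1
gripper_force: 0.0
```

Request:
drive_tool --motion '[{"fingers": 0.4, "linear": [0, 0, 0], "twist": 0}, {"fingers": 0.4, "linear": [0, 0, 0], "twist": 0}, {"fingers": 0.4, "linear": [0, 0, 0], "twist": 0}, {"fingers": 0.4, "linear": [0, 0, 0], "twist": 0}, {"fingers": 0.4, "linear": [0, 0, 0], "twist": 0}]'

```text
clock: 8.13
eef_pos: [513.3, 200.1, 9.0]
tool_rot: [-3.141, -0.001, -0.16]
force: [-0.3, -1.4, 5.1]
width: 39.9
gripper_force: 59.6
```

Request:
drive_tool --motion '[{"fingers": 0.4, "linear": [0.003, 0, 0], "twist": 0}, {"fingers": 0.4, "linear": [0.003, 0, 0], "twist": 0}, {"fingers": 0.4, "linear": [0.003, 0, 0], "twist": 0}, {"fingers": 0.4, "linear": [0, 0, 0], "twist": 0}]'

```text
clock: 8.47
eef_pos: [522.0, 198.7, 8.7]
tool_rot: [-3.141, -0.0, -0.16]
force: [-0.7, -1.3, 4.3]
width: 39.8
gripper_force: 59.8
```

Request:
drive_tool --motion '[{"fingers": 0.4, "linear": [0.003, 0, 0], "twist": 0}, {"fingers": 0.4, "linear": [0.003, 0, 0], "twist": 0}, {"fingers": 0.4, "linear": [0.003, 0, 0], "twist": 0}, {"fingers": 0.4, "linear": [0, 0, 0], "twist": 0}]'

```text
clock: 8.8
eef_pos: [531.0, 197.4, 8.5]
tool_rot: [-3.141, -0.001, -0.16]
force: [-0.9, -0.4, 4.6]
width: 39.7
gripper_force: 59.8
```

Request:
drive_tool --motion '[{"fingers": 0.4, "linear": [0.001, 0, 0], "twist": 0}, {"fingers": 0.4, "linear": [0.001, 0, 0], "twist": 0}, {"fingers": 0.4, "linear": [0, 0, 0], "twist": 0}]'

```text
clock: 9.05
eef_pos: [531.4, 197.4, 8.1]
tool_rot: [-3.142, 0.002, -0.16]
force: [-2.3, -0.2, 5.7]
width: 39.5
gripper_force: 59.8
```

Request:
drive_tool --motion '[{"fingers": 0.4, "linear": [0.001, 0, 0], "twist": 0}, {"fingers": 0.4, "linear": [0.001, 0, 0], "twist": 0}, {"fingers": 0.4, "linear": [0, 0, 0], "twist": 0}]'

```text
clock: 9.3
eef_pos: [531.5, 197.3, 7.6]
tool_rot: [3.142, 0.006, -0.16]
force: [-5.9, 0.8, 5.1]
width: 40.0
gripper_force: 59.8
```

The stop was reached after about 18 mm, as the measured pose stalls at 531.5. Release, rise and go back over the body.

Request:
drive_tool --motion '[{"fingers": 1, "linear": [0, 0, 0], "twist": 0}, {"fingers": 1, "linear": [0, 0, 0], "twist": 0}, {"fingers": 1, "linear": [0, 0, 0], "twist": 0}, {"fingers": 1, "linear": [0, 0, 0], "twist": 0}, {"fingers": 1, "linear": [0, 0, -0.012], "twist": 0}]'

```text
clock: 9.72
eef_pos: [533.4, 196.7, 19.0]
tool_rot: [3.14, 0.003, -0.16]
force: [1.1, 0.1, 0.5]
width: 85.5
gripper_force: 0.0
```

Request:
drive_tool --motion '[{"fingers": 1, "linear": [0, 0, -0.025], "twist": 0}, {"fingers": 1, "linear": [0, 0, -0.025], "twist": 0}, {"fingers": 1, "linear": [0, 0, -0.025], "twist": 0}, {"fingers": 1, "linear": [0, 0, -0.025], "twist": 0}, {"fingers": 1, "linear": [0, 0, 0], "twist": 0}]'

```text
clock: 10.13
eef_pos: [537.7, 196.8, 125.6]
tool_rot: [-3.138, -0.008, -0.161]
force: [0.3, -1.1, 1.6]
width: 85.4
gripper_force: 0.0
```

```bash
python3 red.py; python3 - <<'E'
from h import *
from yaw import shyaw
print(*[np.round(q,3) for q in shyaw(get("scene"),(350,266,445,320))])
E
```

```text
21 [ 7.70270969 -0.51481493]
line ang -0.12227304
{'qpos': [-0.878, 0.806, 0.799, 1.862, -0.786, 0.82, -1.393], 'tool_rot': [-3.14, -0.002, -0.16], 'eef_pos': [535.173, 197.204, 121.821]}
-0.144 -0.268 [524.98  201.174] [41.845 78.893] [531.485 201.663] 564.487
```

View pics/c3.png

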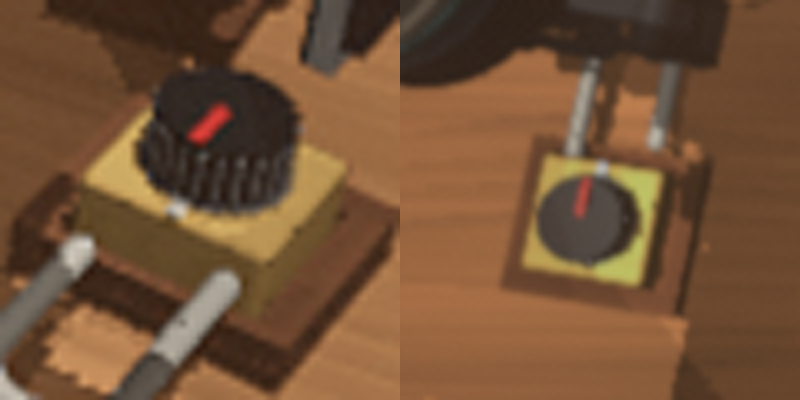

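The shackle tip moved from x=545.6 to 564.5, so it is about 18.5 mm out. The crop shows the red line at the white mark and the brass body clear to grip. Grip the body now.

Request:
drive_tool --motion '[{"fingers": 1, "linear": [-0.025, 0, 0], "twist": 0}, {"fingers": 1, "linear": [-0.025, 0, 0], "twist": 0}, {"fingers": 1, "linear": [-0.02, 0, 0], "twist": 0}, {"fingers": 1, "linear": [0, 0, 0], "twist": 0}, {"fingers": 1, "linear": [0, 0, 0.02], "twist": 0}]'

```text
clock: 10.7
eef_pos: [465.9, 208.9, 101.6]
tool_rot: [-3.14, -0.002, -0.159]
force: [1.1, 0.5, -0.5]
width: 85.5
gripper_force: 0.0
```

Request:
drive_tool --motion '[{"fingers": 1, "linear": [0, 0, 0.025], "twist": 0}, {"fingers": 1, "linear": [0, 0, 0.025], "twist": 0}, {"fingers": 1, "linear": [0, 0, 0.02], "twist": 0}, {"fingers": 1, "linear": [0, 0, 0.014], "twist": 0}, {"fingers": 1, "linear": [0, 0, 0], "twist": 0}]'

```text
clock: 11.12
eef_pos: [463.7, 207.1, 13.3]
tool_rot: [3.139, 0.005, -0.161]
force: [-0.1, -0.2, -0.6]
width: 85.2
gripper_force: 0.0
```

Request:
drive_tool --motion '[{"fingers": 0.5, "linear": [0, 0, 0], "twist": 0}, {"fingers": 0.5, "linear": [0, 0, 0], "twist": 0}, {"fingers": 0.5, "linear": [0, 0, 0], "twist": 0}, {"fingers": 0.5, "linear": [0, 0, 0], "twist": 0}, {"fingers": 0.5, "linear": [0, 0, 0], "twist": 0}]'

```text
clock: 11.53
eef_pos: [466.1, 207.8, 17.4]
tool_rot: [-3.141, -0.002, -0.16]
force: [-0.4, -1.7, 6.8]
width: 50.4
gripper_force: 63.8
```

Request:
drive_tool --motion '[{"fingers": 0.5, "linear": [0, 0, -0.002], "twist": 0}, {"fingers": 0.5, "linear": [0, 0, -0.004], "twist": 0}, {"fingers": 0.5, "linear": [0, 0, -0.008], "twist": 0}, {"fingers": 0.5, "linear": [0, 0, -0.012], "twist": 0}, {"fingers": 0.5, "linear": [0, 0, -0.016], "twist": 0}]'

```text
clock: 11.95
eef_pos: [464.2, 208.0, 58.4]
tool_rot: [3.141, 0.002, -0.16]
force: [1.7, 0.1, -3.8]
width: 50.7
gripper_force: 63.5
```

Request:
drive_tool --motion '[{"fingers": 0.5, "linear": [0, 0, -0.02], "twist": 0}, {"fingers": 0.5, "linear": [0, 0, -0.02], "twist": 0}, {"fingers": 0.5, "linear": [0, 0, -0.02], "twist": 0}, {"fingers": 0.5, "linear": [0, 0, -0.02], "twist": 0}, {"fingers": 0.5, "linear": [0, 0, -0.02], "twist": 0}]'

```text
clock: 12.37
eef_pos: [464.3, 208.0, 159.5]
tool_rot: [3.141, 0.001, -0.16]
force: [-0.1, 0.2, -4.5]
width: 50.6
gripper_force: 63.5
```

Request:
drive_tool --motion '[{"fingers": 0.5, "linear": [0, 0, -0.02], "twist": 0}, {"fingers": 0.5, "linear": [0, 0, -0.012], "twist": 0}, {"fingers": 0.5, "linear": [0, 0, -0.006], "twist": 0}, {"fingers": 0.5, "linear": [0, 0, 0], "twist": 0}, {"fingers": 0.5, "linear": [0, 0, 0], "twist": 0}]'

```text
clock: 12.78
eef_pos: [464.6, 208.2, 195.8]
tool_rot: [3.141, 0.001, -0.16]
force: [0.1, -0.2, -4.5]
width: 50.7
gripper_force: 63.7
```

```bash
python3 - <<'E'
from h import *
s=get("scene");t=get("top")
print(proj(s,[465,207,205]),proj(t,[465,207,205]))
q=monitor.read_state();print({k:np.round(q[k],3).tolist() for k in ("qpos","tool_rot","eef_pos","force","torque","width")})
E
```

```text
[422.95739627 170.18214825] [101.62373277 256.0729329 ]
{'qpos': [-1.054, 0.645, 0.914, 1.96, -0.669, 0.875, -1.511], 'tool_rot': [3.141, 0.002, -0.16], 'eef_pos': [464.396, 207.991, 195.27], 'force': [0.776, -0.088, -4.849], 'torque': [0.011, 0.003, -0.022], 'width': 50.459}
```

Request:
drive_tool --motion '[{"fingers": 0.5, "linear": [0.0022, 0.0075, 0], "twist": 0}, {"fingers": 0.5, "linear": [0.0045, 0.0151, 0], "twist": 0}, {"fingers": 0.5, "linear": [0.0067, 0.02265, 0], "twist": 0}, {"fingers": 0.5, "linear": [0.0067, 0.02265, 0], "twist": 0}, {"fingers": 0.5, "linear": [0.0067, 0.02265, 0], "twist": 0}]'

```text
clock: 13.3
eef_pos: [476.9, 112.6, 195.7]
tool_rot: [3.14, 0.001, -0.16]
force: [0.7, -0.6, -4.6]
width: 50.5
gripper_force: 63.6
```

Request:
drive_tool --motion '[{"fingers": 0.5, "linear": [0.0067, 0.02265, 0], "twist": 0}, {"fingers": 0.5, "linear": [0.0067, 0.02265, 0], "twist": 0}, {"fingers": 0.5, "linear": [0.0067, 0.02265, 0], "twist": 0}, {"fingers": 0.5, "linear": [0.0067, 0.02265, 0], "twist": 0}, {"fingers": 0.5, "linear": [0.0067, 0.02265, 0], "twist": 0}]'

```text
clock: 13.72
eef_pos: [491.7, -4.8, 195.7]
tool_rot: [3.141, 0.001, -0.161]
force: [0.0, -0.0, -4.6]
width: 50.3
gripper_force: 63.6
```

Request:
drive_tool --motion '[{"fingers": 0.5, "linear": [0.0067, 0.02265, 0], "twist": 0}, {"fingers": 0.5, "linear": [0.0067, 0.02265, 0], "twist": 0}, {"fingers": 0.5, "linear": [0.0067, 0.02265, 0], "twist": 0}, {"fingers": 0.5, "linear": [0.0067, 0.02265, 0], "twist": 0}, {"fingers": 0.5, "linear": [0.0067, 0.02265, 0], "twist": 0}]'

```text
clock: 14.13
eef_pos: [506.5, -121.8, 195.6]
tool_rot: [3.141, 0.002, -0.161]
force: [0.5, 0.2, -4.9]
width: 50.6
gripper_force: 63.6
```

Request:
drive_tool --motion '[{"fingers": 0.5, "linear": [0.0067, 0.02265, 0], "twist": 0}, {"fingers": 0.5, "linear": [0.0067, 0.02265, 0], "twist": 0}, {"fingers": 0.5, "linear": [0.0067, 0.02265, 0], "twist": 0}, {"fingers": 0.5, "linear": [0.0067, 0.02265, 0], "twist": 0}, {"fingers": 0.5, "linear": [0.0045, 0.0151, 0], "twist": 0}]'

```text
clock: 14.55
eef_pos: [520.3, -233.0, 195.7]
tool_rot: [3.139, 0.001, -0.163]
force: [0.2, 0.3, -4.1]
width: 50.5
gripper_force: 63.6
```

Request:
drive_tool --motion '[{"fingers": 0.5, "linear": [0.0022, 0.0075, 0], "twist": 0}, {"fingers": 0.5, "linear": [0, 0, 0], "twist": 0}, {"fingers": 0.5, "linear": [0, 0, 0], "twist": 0}, {"fingers": 0.5, "linear": [0, 0, 0], "twist": 0}, {"fingers": 0.5, "linear": [0, 0, 0], "twist": 0}]'

```text
clock: 14.97
eef_pos: [522.4, -235.2, 195.9]
tool_rot: [-3.14, 0.001, -0.158]
force: [0.1, 0.3, -5.3]
width: 50.4
gripper_force: 63.6
```

```bash
python3 - <<'E'
from h import *
s=get("scene");t=get("top")
for d in(s,t): print(proj(d,[519,-237,187]),proj(d,[519,-237,101]))
cv2.imwrite("pics/f.png",cv2.resize(np.hstack([s["color"][40:240,60:320],t["color"][120:320,300:560]]),(800,308),interpolation=cv2.INTER_CUBIC))
q=monitor.read_state();print({k:np.round(q[k],3).tolist() for k in ("qpos","tool_rot","eef_pos","force","torque","width")})
E
```

```text
[173.12649584 132.32865269] [178.97817647 173.22506977]
[431.92812541 222.28873287] [409.39737805 227.56200164]
{'qpos': [-0.111, 0.692, 0.807, 1.789, -0.612, 0.932, -0.766], 'tool_rot': [-3.141, 0.0, -0.158], 'eef_pos': [522.52, -235.642, 196.185], 'force': [-0.085, 0.327, -4.935], 'torque': [-0.068, 0.021, -0.026], 'width': 50.034}
```

View pics/f.png

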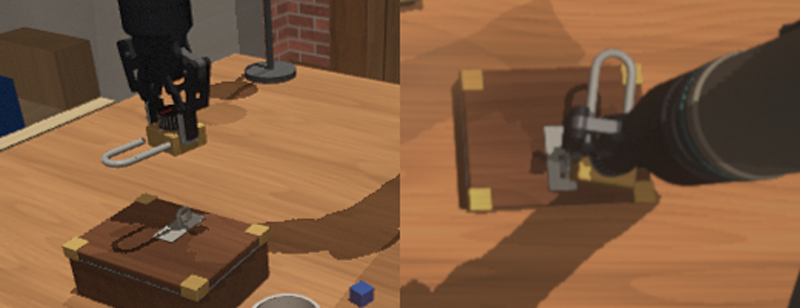

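The lock hangs flat above the hasp with the shackle open (scene crop about (178,135); hasp at (183,215)). One check on how well it is centred.

```bash
python3 - <<'E'
from h import *
s=get("scene"); c=s["color"][95:155,120:210]
c=cv2.resize(c,(720,480),interpolation=cv2.INTER_CUBIC)
y=-.16; R=np.array([[np.cos(y),-np.sin(y)],[np.sin(y),np.cos(y)]])
for z in(187,213):
  for a,b in[(25,-26),(25,26),(-25,26)]:
    p=R@[a,b]+[519.1,-236.7]; u=proj(s,[*p,z]); q=((u-[120,95])*8+4).astype(int); print(z,a,b,q); cv2.circle(c,tuple(int(k) for k in q),4,(0,255,0) if z>200 else (255,0,255),1)
cv2.imwrite("pics/g.png",c)
E
```

```text
187 25 -26 [271 307]
187 25 26 [415 369]
187 -25 26 [587 298]
213 25 -26 [253 201]
213 25 26 [399 259]
213 -25 26 [574 191]
```

View pics/g.png

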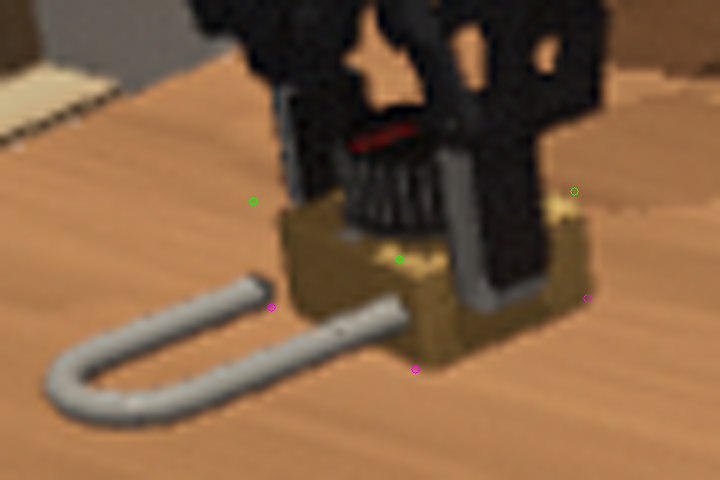

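The crop's lower body corners (295,312), (428,370) and (590,298) are about 1.5 px (2-3 mm) right of those predicted for perfect centring. A small trim will fix that.

Request:
drive_tool --motion '[{"fingers": 0.5, "linear": [0.001, 0.001, -0.002], "twist": 0}, {"fingers": 0.5, "linear": [0.0005, 0.001, -0.002], "twist": 0}, {"fingers": 0.5, "linear": [0, 0, 0], "twist": 0}, {"fingers": 0.5, "linear": [0, 0, 0], "twist": 0}, {"fingers": 0.5, "linear": [0, 0, 0], "twist": 0}]'

```text
clock: 15.53
eef_pos: [523.5, -239.2, 200.3]
tool_rot: [-3.141, -0.0, -0.16]
force: [-0.1, -0.1, -4.4]
width: 50.5
gripper_force: 63.6
```

Request:
drive_tool --motion '[{"fingers": 0.5, "linear": [0, 0, 0], "twist": 0}, {"fingers": 0.5, "linear": [0, 0, 0], "twist": 0}, {"fingers": 0.5, "linear": [0, 0, 0], "twist": 0}, {"fingers": 0.5, "linear": [0, 0, 0], "twist": 0}, {"fingers": 0.5, "linear": [0, 0, 0], "twist": 0}]'

```text
clock: 15.95
eef_pos: [523.5, -239.2, 200.2]
tool_rot: [-3.142, 0.0, -0.16]
force: [0.2, 0.6, -5.7]
width: 50.1
gripper_force: 63.6
```

```bash
python3 -c "
from h import *
print(ctrl.finish_job())"
```

```text
the job is handed in; nothing more can be done
None
```

I handed the job in at about 16 s: dial at the white mark, shackle drawn out about 18 mm to its stop, and the lock held flat and still about 90 mm above the hasp, centred over it to within about 3 mm by my estimate; no verdict was returned.

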